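# Load the leaning sample rack in sequence, longest tube first

## Robot

A 6-joint arm with a two-finger parallel gripper is mounted at the origin on the work surface. World frame = base frame: x ahead of the robot, y to its left, z up, the work surface at z = 0. Lengths are in m, angles in rad, forces in N, time in s.
With the tool pointing down it reaches from about 0.35 to 0.975 m from the base axis. Payload 4.9 kg.
Tool frame: the origin (TCP) lies between the finger pads; the fingertips stand 14 mm ahead of it and the grasp point (between the pads) lies 5 mm behind it (manip.tcp_to_tips is the distance from the TCP to the fingertips, in m); z points along the fingers, y is the line along which they close (so a half turn about z gives the same grasp; the last joint's range is limited). The gripper opens to 85 mm and grips with 20 to 120 N. Pads are 22 mm wide; open, the fingers measure 114 mm over their backs; the gripper's body (76 mm by 85 mm) begins 54 mm behind the grasp point. The pads swing forward as they close: fully open they stand 13 mm farther back than shut.
Start: joints at [1.224, 0.053, 1.613, -0, 1.476, -0.119], TCP at [0.141, 0.609, 0.245] pointing down, gripper open.
Joint ranges: [-3.01, 3.01], [-1.01, 2.22], [0.06, 2.58], [-1.02, 4.17], [0.09, 2.62], [-3.14, 3.14]. Speed limits (rad/s): [2.57, 2.57, 3.14, 3.14, 3.14, 3.14].

## Interface

Orientations are given as a unit quaternion [w, x, y, z].
In Python, from plant import manip gives the robot as it stands.
- The arm moves only by the tool servo_tool, never from a script. Its argument "moves" is a list that holds one entry, the list of rows, each a list of 7 numbers: the shift along the tool's x, y, z in mm, then the turn, a rotation vector about the tool's x, y, z in degrees, then the finger opening in mm, from 0 to 85.4. In form: [[[x, y, z, ax, ay, az, fingers], ...]]. A call has 1 to 12 rows; each row shifts and turns the commanded pose from where the row before left it, along the tool's axes as they then stand; what a row does not reach is not made up. A row lasts 1/8 s, in which the tool goes at most 62.5 mm and 10.7 degrees, less where a joint would pass 70% of its speed; a pose out of reach is approached as far as the arm can. A call with a gripper value outside its range is refused whole. The fingers move at their own pace and stop on an object; the grip force is fixed at half the most. Time passes only in rows, so rows that do not move let the fingers close. It gives the time, the measured TCP pose, the force, the opening and the grip force at its end, in the units of the state.
- manip.state(): the state, without advancing time (a new reading comes with each control period).
- manip.grab_frame(name): name is "side" or "top"; returns a dict with "image" (480x640x3 uint8, blue, green, red), "mtx" (3x3 intrinsics, pixels), "eye" and "rotation" of the camera in the world. Camera axes: x right, y down, z forward; pixel columns grow to the right and rows downward; lengths in m; the calibration is good to about 2 mm. A picture is of the moment at which its call begins. There is no depth.
- manip.job_done(): hands the job in; it is judged then, once.
The state is a dict: "time": time; "joint_pos": joint angles; "joint_vel": joint speeds; "joint_efforts": joint torques, N m; "tool_pos": TCP position; "tool_rot": TCP orientation; "contact_force": force on the tool from outside, world axes, zero at the start; "ft_torque": the same for the moment, N m; "gripper_width": opening from 0.0 (shut) to 1.0 (fully open); "grasp_force": force on a finger pad.
Only numpy, scipy, OpenCV 4.12 (cv2) and the standard library are available. Lean on these libraries where they do the work, as an engineer would, in place of code of your own. Each camera call takes 0.05 s, during which the arm holds its last target. There are 200 camera calls.

## Task

Move the three capped sample tubes from the upright stand into the leaning rack, one after the other: counting its open pockets from the end where the steel index post stands and skipping the plugged one, put the longest tube in the first open pocket, then the middle-length one in the second, then the shortest in the third. Push each fully home, cap outwards, and let go of it before the next. Do not disturb the pestle, the two bottles or the tip box.

Things in the scene. Friction and masses are not known exactly. Their poses are not given: they have to be found in the camera images.
- rack: Leaning loading rack, fixed to the bench; white foot plate 110 x 165 x 8 mm. Origin: centre of its underside on the bench; x points away from the robot's side, y along the row of pockets, z up.
- block: The rack's blue block, 33 x 159 x 56 mm, with one row of four square pockets 21 x 21 mm, 50 mm deep, pitch 36 mm along y (walls between them 15 mm, front and back walls 6 mm, floor 6 mm). It leans 30 degrees so that the mouths face up and towards the robot. Origin: centre of its underside, 30 mm above the bench; z: the pockets' axis, out of the mouths; y: along the row.
- pocket_a (a point): Centre of the inner floor of the pocket at the +y end of the row of the leaning block. The mouth is 50 mm from here along block z.
- pocket_b (a point): Centre of the inner floor of the pocket next to pocket_a of the leaning block. The mouth is 50 mm from here along block z.
- pocket_c (a point): Centre of the inner floor of the pocket next to pocket_b of the leaning block. The mouth is 50 mm from here along block z.
- pocket_d (a point): Centre of the inner floor of the pocket at the -y end of the row of the leaning block. The mouth is 50 mm from here along block z.
- plug: White blanking plug fixed in one of the four pockets, closing it; only its 31 mm round head shows, 12 mm proud of the mouth. Origin: at that pocket's floor point.
- marker: Steel index post, fixed to the bench beyond one end of the rack (108 mm from the rack's centre along its y): 62 mm tall, 26 mm round foot, 18 mm round head. The pockets are counted from its end. Origin: centre of its underside.
- stand: Upright blue tube stand, fixed to the bench, 32 x 200 x 51 mm, with one row of four square cells 20 x 20 mm, 45 mm deep, pitch 44 mm along its y, cell floors 6 mm above the bench. Origin: centre of its underside; y along the row.
- tube_long: Self-standing sample tube, 136 mm long over all: amber body of 16 mm diameter with a flat foot (chamfered to 14 mm), and a white screw cap of 20 mm diameter over its top 20 mm. Origin: centre of the foot; z runs up its axis to the cap. Starts upright in some cell of the stand, foot on the cell floor.
- tube_mid: Self-standing sample tube, 118 mm long over all: amber body of 16 mm diameter with a flat foot (chamfered to 14 mm), and a white screw cap of 20 mm diameter over its top 20 mm. Origin: centre of the foot; z runs up its axis to the cap. Starts upright in some cell of the stand, foot on the cell floor.
- tube_short: Self-standing sample tube, 100 mm long over all: amber body of 16 mm diameter with a flat foot (chamfered to 14 mm), and a white screw cap of 20 mm diameter over its top 20 mm. Origin: centre of the foot; z runs up its axis to the cap. Starts upright in some cell of the stand, foot on the cell floor.
- pestle: Grey plastic pestle, 86 mm tall, standing in the stand's fourth cell: 16 mm thick lower part, 8 mm stem and a 22 mm ball on top. Bystander. Origin: centre of its foot.
- dropper: Small white dropper bottle, 28 mm diameter, 65 mm tall, standing beyond the rack's other end. Bystander. Origin: centre of its underside.
- reagent: Reagent bottle, 56 mm diameter, 130 mm tall, standing between stand and rack. Bystander. Origin: centre of its underside.
- tipbox: Closed blue pipette-tip box, 85 x 120 x 50 mm, beyond the bottle. Bystander. Origin: centre of its underside.

How it is judged:
On the way, in this order (a step that is already met when the one before it is completed fails the run):
1. the longest tube is fully home in the first open pocket counted from the index post (plugged one skipped), and let go of, before the next tube goes in (((y of marker in the frame of rack above 0 m and horizontal distance between plug and pocket_a below 0.012 m and distance between tube_long and pocket_b below 0.01 m) or (y of marker in the frame of rack above 0 m and (horizontal distance between plug and pocket_b below 0.012 m or horizontal distance between plug and pocket_c below 0.012 m or horizontal distance between plug and pocket_d below 0.012 m) and distance between tube_long and pocket_a below 0.01 m) or (y of marker in the frame of rack below 0 m and horizontal distance between plug and pocket_d below 0.012 m and distance between tube_long and pocket_c below 0.01 m) or (y of marker in the frame of rack below 0 m and (horizontal distance between plug and pocket_c below 0.012 m or horizontal distance between plug and pocket_b below 0.012 m or horizontal distance between plug and pocket_a below 0.012 m) and distance between tube_long and pocket_d below 0.01 m)) and angle between the z axis of tube_long and the z axis of block, either way round below 0.2 rad and contact force between the fingers and tube_long below 0.1 N), for 0.2 s.
2. the middle-length tube is fully home in the second open pocket counted from the index post (plugged one skipped), and let go of, before the next tube goes in (((y of marker in the frame of rack above 0 m and (horizontal distance between plug and pocket_a below 0.012 m or horizontal distance between plug and pocket_b below 0.012 m) and distance between tube_mid and pocket_c below 0.01 m) or (y of marker in the frame of rack above 0 m and (horizontal distance between plug and pocket_c below 0.012 m or horizontal distance between plug and pocket_d below 0.012 m) and distance between tube_mid and pocket_b below 0.01 m) or (y of marker in the frame of rack below 0 m and (horizontal distance between plug and pocket_d below 0.012 m or horizontal distance between plug and pocket_c below 0.012 m) and distance between tube_mid and pocket_b below 0.01 m) or (y of marker in the frame of rack below 0 m and (horizontal distance between plug and pocket_b below 0.012 m or horizontal distance between plug and pocket_a below 0.012 m) and distance between tube_mid and pocket_c below 0.01 m)) and angle between the z axis of tube_mid and the z axis of block, either way round below 0.2 rad and contact force between the fingers and tube_mid below 0.1 N), for 0.2 s.
3. the shortest tube is fully home in the third open pocket counted from the index post (plugged one skipped), and let go of (((y of marker in the frame of rack above 0 m and (horizontal distance between plug and pocket_a below 0.012 m or horizontal distance between plug and pocket_b below 0.012 m or horizontal distance between plug and pocket_c below 0.012 m) and distance between tube_short and pocket_d below 0.01 m) or (y of marker in the frame of rack above 0 m and horizontal distance between plug and pocket_d below 0.012 m and distance between tube_short and pocket_c below 0.01 m) or (y of marker in the frame of rack below 0 m and (horizontal distance between plug and pocket_d below 0.012 m or horizontal distance between plug and pocket_c below 0.012 m or horizontal distance between plug and pocket_b below 0.012 m) and distance between tube_short and pocket_a below 0.01 m) or (y of marker in the frame of rack below 0 m and horizontal distance between plug and pocket_a below 0.012 m and distance between tube_short and pocket_b below 0.01 m)) and angle between the z axis of tube_short and the z axis of block, either way round below 0.2 rad and contact force between the fingers and tube_short below 0.1 N), for 0.2 s.
At the end, for the whole second after the job is handed in: Longest, middle and shortest tube stand in the 1st, 2nd and 3rd open pocket counted from the index post, plugged one skipped: foot centre within 10 mm of the pocket's floor centre, axis within 0.2 rad of the pocket's, cap outwards, released, at rest (under 0.02 m/s) (all of step 1 and all of step 2 and all of step 3 and linear speed of each of tube_long, tube_mid, tube_short below 0.02 m/s); the robot touches nothing.
It fails at once if the pestle is moved by more than 15 mm (measured at the centre of its underside) (distance of pestle from where it was at the start of the episode above 0.015 m).
It fails at once if the small dropper bottle is moved by more than 15 mm (measured at the centre of its underside) (distance of dropper from where it was at the start of the episode above 0.015 m).
It fails at once if the reagent bottle is moved by more than 15 mm (measured at the centre of its underside) (distance of reagent from where it was at the start of the episode above 0.015 m).
It fails at once if the tip box is moved by more than 15 mm (measured at the centre of its underside) (distance of tipbox from where it was at the start of the episode above 0.015 m).
It also fails if it takes over 69 s, if anything falls off the work surface, if the arm or the gripper's body presses on something with over 40 N, if the wrist force passes 120 N, or if a joint passes its speed limit or range.

## Working session

There is one attempt and no reset: what is moved stays moved. The work goes in short steps, Python scripts to look and compute and a tool call to move; the robot and the scene stay as the last step left them, time stands still between calls to the robot, and variables do not carry over. Pictures are saved under pics/ and viewed, at most 10 in all, crops included, and the job is handed in when it is done.

Besides the shell and the picture viewer there is one more tool, called by a JSON object that holds its "method" and its "body". servo_tool: Moves the arm, as the interface text tells. Its arguments: {"type":"object","properties":{"moves":{"type":"array"}},"required":["moves"]}

```bash
ls; mkdir -p pics
python3 - <<'E'
from plant import manip
import cv2
for n in("side","top"):
    f=manip.grab_frame(n); cv2.imwrite(f"pics/{n}0.png",f["image"]); print(n,f["mtx"].tolist(),f["eye"],f["rotation"].tolist() if hasattr(f["rotation"],'tolist') else f["rotation"])
print(manip.state())
E
```

```text
pics
side [[499.22308928415936, 0.0, 319.27143751179807], [0.0, 499.22308928415936, 238.38242614719883], [0.0, 0.0, 1.0]] [0.27570393 0.59091272 0.71233031] [0.11038472881537552, -0.24062311488701654, 0.8834049969201382, -0.3866669621818707]
top [[503.01986125161886, 0.0, 314.5960735886464], [0.0, 503.01986125161886, 235.11294862957016], [0.0, 0.0, 1.0]] [ 4.92905941e-01 -6.93244874e-04  9.09733711e-01] [0.05914403856300861, -0.697957462534073, 0.7123269946567625, -0.04413180121771493]
{'time': 0.1, 'joint_pos': array([ 1.22397224e+00,  5.33455085e-02,  1.61412832e+00, -1.61664859e-05,
        1.47597131e+00, -1.18974060e-01]), 'joint_vel': array([-0.00018048, -0.00249832, -0.00370854,  0.00103904, -0.00067624,
        0.00035199]), 'joint_efforts': array([ 7.50280742e-04, -3.94903886e+01, -3.71363640e+01, -8.08060759e-05,
        3.90362082e-03,  4.47517436e-06]), 'tool_pos': array([0.1409878 , 0.6083582 , 0.24416897]), 'tool_rot': array([-2.05947375e-04,  1.13677920e-01,  9.93517223e-01, -9.03093309e-04]), 'contact_force': array([-0.0298036 , -0.82836791, -0.1282359 ]), 'ft_torque': array([-0.02911819, -0.02452692, -0.02796643]), 'grasp_force': 0.0, 'gripper_width': 0.9980372053625218}
```

View pics/side0.png

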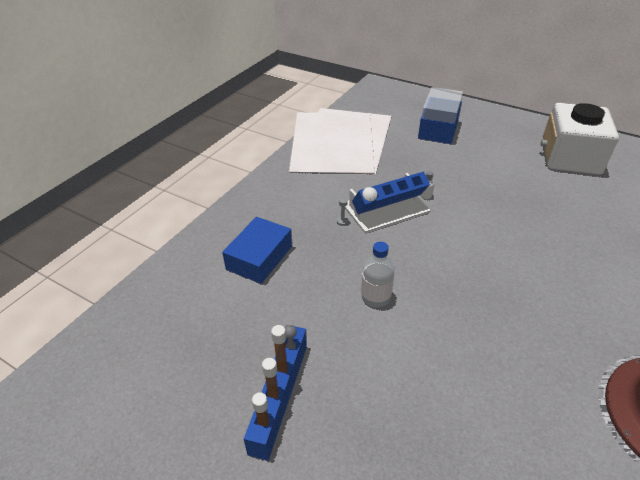

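View pics/top0.png

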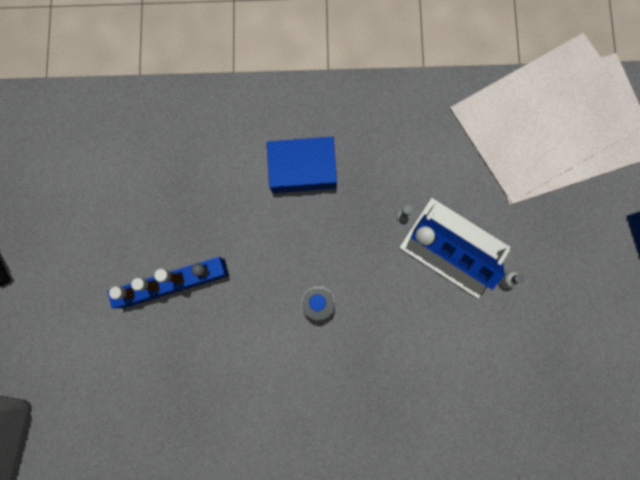

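The side view shows the stand with three white caps at about (260,400), (269,366) and (279,333), with the pestle at (291,330). The rack's plug is at (369,194), with small items at (342,212) and (428,185). The top view shows the same: caps at (116,293), (138,285) and (162,276), pestle at (200,270), plug at (425,235), and end objects at (404,214) and (511,281). I'll enlarge to see which of those two is the post.

Run:
```python
import cv2,numpy as np
s=cv2.imread("pics/side0.png");t=cv2.imread("pics/top0.png")
r=lambda im,x,y,w,h,k:cv2.resize(im[y:y+h,x:x+w],None,fx=k,fy=k,interpolation=cv2.INTER_CUBIC)
a=r(t,390,190,140,110,5.7); cv2.imwrite("pics/c1.png",a[:600,:800])
b=np.hstack([r(s,330,165,115,70,3.4)]);c=r(s,235,315,115,150,3.4)
b=r(t,100,250,140,62,5.7); cv2.imwrite("pics/c2.png",b)
im=np.zeros((600,800,3),np.uint8)
x=r(s,330,165,115,75,4); y=r(s,240,315,75,150,4)
im[:300,:460]=x; im[:600,490:790]=y; cv2.imwrite("pics/c3.png",im)
```

```text
(no output)
```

View pics/c1.png

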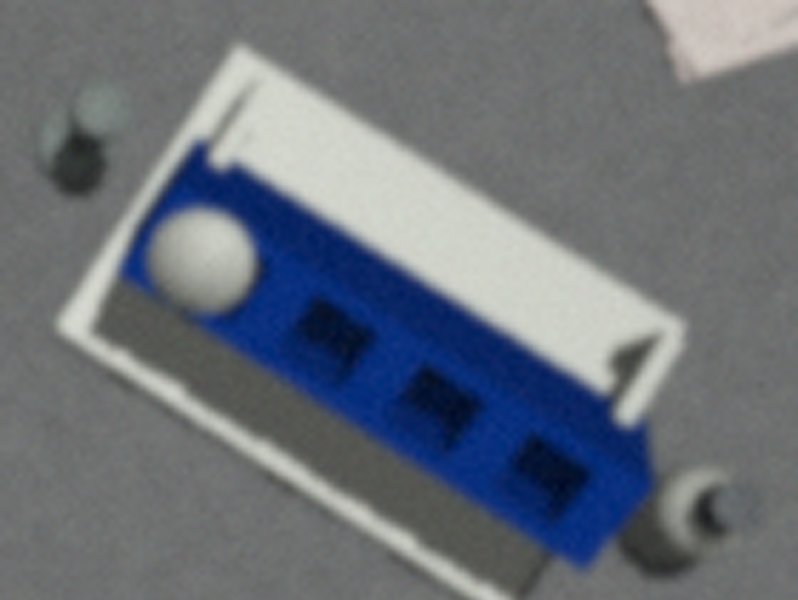

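View pics/c2.png

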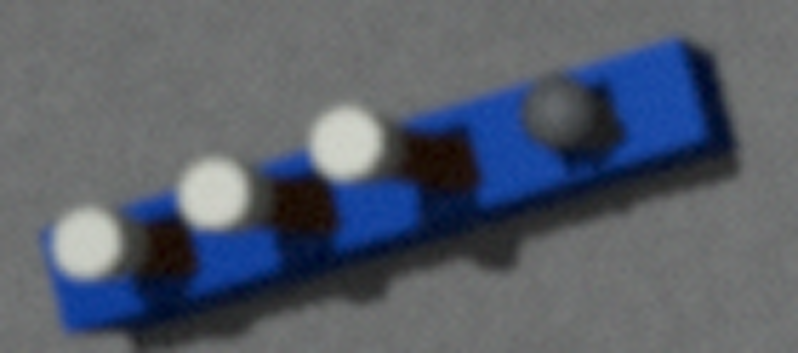

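View pics/c3.png

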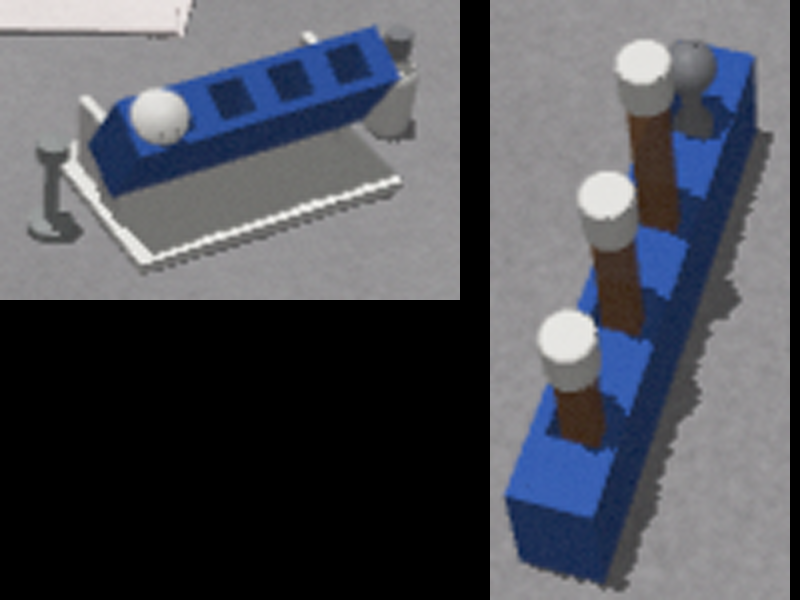

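The crops show the thin steel post (narrow stem, metal foot) next to the plugged end, at c1 (75,150). The white dropper is at the other end, at c1 (700,510). The long tube is next to the pestle, the middle one is in the centre, and the short one is at the far end. Next I'll fit the stand and rack poses.

```bash
cat > h.py <<'E'
import numpy as np, cv2
from scipy.spatial.transform import Rotation as R
from scipy.optimize import least_squares
CAM={"side":(499.22309,319.2714,238.3824,[.27570393,.59091272,.71233031],[0.11038472881537552,-0.24062311488701654,0.8834049969201382,-0.3866669621818707]),
"top":(503.01986,314.59607,235.11295,[.492905941,-.000693245,.909733711],[0.05914403856300861,-0.697957462534073,0.7123269946567625,-0.04413180121771493])}
def rq(q): return R.from_quat(np.roll(q,-1))
def proj(c,p):
    f,cx,cy,e,q=CAM[c]; v=rq(q).inv().apply(np.atleast_2d(p)-e)
    return np.c_[cx+f*v[:,0]/v[:,2],cy+f*v[:,1]/v[:,2]]
def c1(X,Y): return ("top",(X+.5)/5.7-.5+390,(Y+.5)/5.7-.5+190)
def c2(X,Y): return ("top",(X+.5)/5.7-.5+100,(Y+.5)/5.7-.5+250)
def c3(X,Y): return ("side",(X+.5)/4-.5+330,(Y+.5)/4-.5+165)
def c4(X,Y): return ("side",(X-490+.5)/4-.5+240,(Y+.5)/4-.5+315)
def fit(obs,model,x0):
    f=lambda p:np.concatenate([proj(o[0],model(p,m))[0]-o[1:] for o,m in obs])
    s=least_squares(f,x0,loss="soft_l1"); return s.x,f(s.x).reshape(-1,2)
E
cat > fit0.py <<'E'
from h import *
np.set_printoptions(precision=4,suppress=True)
def ms(p,m): return R.from_euler('z',p[2]).apply(m)+[p[0],p[1],0]
# stand +y toward left of picture; long next to pestle
obs=[(c2(40,232),(.016,.1,.051)),(c2(68,330),(-.016,.1,.051)),(c2(685,38),(.016,-.1,.051)),(c2(708,142),(-.016,-.1,.051)),
(c2(87,243),(0,.066,.106)),(c2(213,193),(0,.022,.124)),(c2(347,142),(0,-.022,.142)),
(c4(567,336),(0,.066,.106)),(c4(607,196),(0,.022,.124)),(c4(644,63),(0,-.022,.142)),
(c4(506,494),(.016,.1,.051)),(c4(594,515),(-.016,.1,.051)),(c4(754,58),(-.016,-.1,.051))]
p,r=fit(obs,ms,[.45,.3,-.3]); print("stand",p[:2],np.degrees(p[2]));print(r.T)
T=R.from_euler('y',-30,degrees=True)
def mr(p,m):
    m=np.array(m); 
    if len(m)==4: m=T.apply(m[:3])+[p[3],0,.03]
    return R.from_euler('z',p[2]).apply(m)+[p[0],p[1],0]
P=[.054,.018,-.018,-.054]
obs=[(c1(240,45),(.055,.0825,.008)),(c1(62,325),(-.055,.0825,.008)),(c1(685,325),(.055,-.0825,.008)),
(c3(145,262),(-.055,.0825,.008)),(c3(400,180),(-.055,-.0825,.008)),
(c1(203,262),(0,P[0],.067,1)),(c1(334,338),(0,P[1],.056,1)),(c1(438,410),(0,P[2],.056,1)),(c1(547,477),(0,P[3],.056,1)),
(c3(232,99),(0,P[1],.056,1)),(c3(290,80),(0,P[2],.056,1)),(c3(350,63),(0,P[3],.056,1)),
(c1(585,570),(-.0165,-.0795,.056,1)),(c3(376,27),(.0165,-.0795,.056,1)),(c3(400,80),(-.0165,-.0795,.056,1))]
p,r=fit(obs,mr,[.5,-.25,-.5,0]); print("rack",p,np.degrees(p[2]));print(r.T)
for n,y in zip("abcd",P): print(n,mr(p,(0,y,.006,1)))
print("block z",R.from_euler('z',p[2]).apply(T.apply([0,0,1])))
E
python3 fit0.py
```

```text
stand [0.5438 0.2738] 15.74457114001404
[[ 0.2602 -0.3539 -0.8127  0.0363 -0.0138  0.1727 -0.0693  0.1829  0.0225
   0.0792 -0.5213 -0.3753  0.53  ]
 [-0.1779  0.6812 -0.0005 -0.4636  0.0289  0.2434  0.259  -0.4307 -0.5801
  -0.5756  0.2777  0.8635 -0.7111]]
rack [ 0.5994 -0.2338 -0.6101  0.0007] -34.95646921689165
[[ 0.0698 -1.2336  0.6295 -1.0535  0.9609  3.0432 -0.7684 -0.2952 -0.5362
  -0.13    0.1429 -0.3807  0.0842  0.0432  0.3785]
 [-0.6554  0.0406  0.1044  0.3742  0.0235  3.5001  0.1829 -0.3901  0.019
  -0.5319 -0.1164 -0.1139 -0.1239 -0.6976 -0.6453]]
a [ 0.6284 -0.1882  0.0352]
b [ 0.6078 -0.2177  0.0352]
c [ 0.5872 -0.2472  0.0352]
d [ 0.5666 -0.2767  0.0352]
block z [-0.4098  0.2865  0.866 ]
```

```bash
cat >> h.py <<'E'
ST=np.array([.5438,.2738]);SY=np.radians(15.74)
RK=np.array([.5994,-.2338]);RY=np.radians(-34.96);BX=.0007
Rst=R.from_euler('z',SY)*R.from_matrix(np.array([[0,1,0],[1,0,0],[0,0,-1]]).T)
Rb=R.from_euler('zy',[RY,np.radians(-30)]) if 0 else R.from_euler('z',RY)*R.from_euler('y',-30,degrees=True)
Rrk=Rb*R.from_matrix(np.array([[0,1,0],[1,0,0],[0,0,-1]]).T)
def stand(y,z): return np.r_[ST+R.from_euler('z',SY).apply([0,y,0])[:2],z]
def rack(y,h): # h along the pocket axis from its floor
    return Rb.apply([0,y,.006+h])+R.from_euler('z',RY).apply([BX,0,0])+[RK[0],RK[1],.03]
def go(pos,rot,s=None):
    from plant import manip
    s=s or manip.state(); c=rq(s["tool_rot"])
    print("t",round(s["time"],2),"pos",s["tool_pos"].round(4),"F",s["contact_force"].round(1),"g",round(s["gripper_width"]*85.4,1),s["grasp_force"])
    print("turn deg",np.degrees((c.inv()*rot).as_rotvec()).round(2),"then shift mm",(rot.inv().apply(pos-s["tool_pos"])*1e3).round(1),
      "| shift first mm",(c.inv().apply(pos-s["tool_pos"])*1e3).round(1))
E
python3 -c "
from h import *
print(Rst.as_matrix().round(2),Rrk.as_matrix().round(2))
go(stand(-.022,.2),Rst)"
```

```text
[[-0.27  0.96  0.  ]
 [ 0.96  0.27  0.  ]
 [ 0.    0.   -1.  ]] [[ 0.57  0.71  0.41]
 [ 0.82 -0.5  -0.29]
 [-0.    0.5  -0.87]]
t 0.1 pos [0.141  0.6084 0.2442] F [-0.  -0.8 -0.1] g 85.2 0.0
turn deg [-1.000e-01  5.000e-02  6.121e+01] then shift mm [-453.3  297.    44.2] | shift first mm [-478.6 -254.1   44.5]
```

{"method": "servo_tool", "body": {"moves": [[[0, 0, 0, 0, 0, 10.2, 50], [0, 0, 0, 0, 0, 10.2, 50], [0, 0, 0, 0, 0, 10.2, 50], [0, 0, 0, 0, 0, 10.2, 50], [0, 0, 0, 0, 0, 10.2, 50], [0, 0, 0, 0, 0, 10.2, 50], [-45, 29.5, 0, 0, 0, 0, 50], [-45, 29.5, 0, 0, 0, 0, 50], [-45, 29.5, 0, 0, 0, 0, 50], [-45, 29.5, 0, 0, 0, 0, 50], [-45, 29.5, 0, 0, 0, 0, 50], [-45, 29.5, 0, 0, 0, 0, 50]]]}}

```text
time: 1.6
tool_pos: [0.3857, 0.3955, 0.2448]
tool_rot: [-0.0, 0.604, 0.797, -0.0]
contact_force: [-0.3, 1.5, 0.7]
gripper_width: 0.587
grasp_force: 0.0
```

```bash
python3 -c "
from h import *
go(stand(-.022,.2),Rst)"
```

```text
t 1.6 pos [0.3857 0.3955 0.2448] F [-0.3  1.5  0.7] g 50.1 0.0
turn deg [-0.03  0.01  0.01] then shift mm [-182.1  119.2   44.8] | shift first mm [-182.1  119.2   44.8]
```

{"method": "servo_tool", "body": {"moves": [[[-45, 30, 0, 0, 0, 0, 50], [-45, 30, 0, 0, 0, 0, 50], [-45, 30, 0, 0, 0, 0, 50], [-47, 29, 20, 0, 0, 0, 50], [0, 0, 20, 0, 0, 0, 50], [0, 0, 0, 0, 0, 0, 50]]]}}

```text
time: 2.35
tool_pos: [0.5469, 0.2537, 0.2021]
tool_rot: [-0.002, 0.604, 0.797, -0.002]
contact_force: [-0.2, -0.3, -0.3]
gripper_width: 0.587
grasp_force: 0.0
```

```bash
python3 -c "
from h import *
from plant import manip
go(stand(-.022,.127),Rst)
f=manip.grab_frame('side')['image']; cv2.imwrite('pics/s1.png',cv2.resize(f[230:430,200:400],None,fx=3,fy=3,interpolation=cv2.INTER_CUBIC))"
```

```text
t 2.35 pos [0.5469 0.2537 0.2021] F [-0.2 -0.3 -0.3] g 50.1 0.0
turn deg [-0.34 -0.01 -0.02] then shift mm [-1.8  2.5 75.1] | shift first mm [-1.8  2.9 75.1]
```

View pics/s1.png

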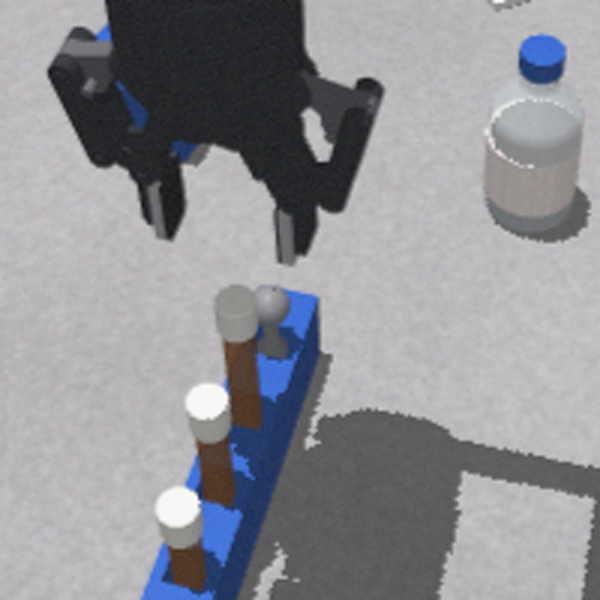

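The picture shows the fingertips at (165,235) and (290,260), straddling the long tube's cap at (237,310). The hand is aligned across the row, so I'll go down and grip.

{"method": "servo_tool", "body": {"moves": [[[-1.8, 2.5, 25, 0, 0, 0, 50], [0, 0, 25, 0, 0, 0, 50], [0, 0, 25, 0, 0, 0, 50], [0, 0, 0, 0, 0, 0, 50], [0, 0, 0, 0, 0, 0, 12], [0, 0, 0, 0, 0, 0, 12], [0, 0, 0, 0, 0, 0, 12], [0, 0, 0, 0, 0, 0, 12], [0, 0, 0, 0, 0, 0, 12]]]}}

```text
time: 3.52
tool_pos: [0.5527, 0.2535, 0.1327]
tool_rot: [0.001, 0.604, 0.797, 0.001]
contact_force: [-1.6, -1.0, 6.1]
gripper_width: 0.202
grasp_force: 58.6
```

```bash
python3 -c "
from h import *
go(stand(-.022,.280),Rst)"
```

```text
t 3.52 pos [0.5527 0.2535 0.1327] F [-1.6 -1.   6.1] g 17.3 58.63083779811859
turn deg [ 0.17 -0.02 -0.  ] then shift mm [  -0.    -3.  -147.3] | shift first mm [   0.    -2.6 -147.4]
```

{"method": "servo_tool", "body": {"moves": [[[0, 0, -15, 0, 0, 0, 12], [0, 0, -25, 0, 0, 0, 12], [0, 0, -30, 0, 0, 0, 12], [0, 0, -40, 0, 0, 0, 12], [0, 0, -40, 0, 0, 0, 12], [0, 0, 0, 0, 0, 0, 12], [0, 0, 0, 0, 0, 0, 12]]]}}

```text
time: 4.4
tool_pos: [0.5513, 0.2529, 0.2798]
tool_rot: [-0.0, 0.604, 0.797, -0.0]
contact_force: [-0.6, -0.1, -0.7]
gripper_width: 0.205
grasp_force: 58.7
```

```bash
python3 -c "
from h import *
from plant import manip
go(stand(-.022,.280),Rst)
s=manip.grab_frame('side')['image'];t=manip.grab_frame('top')['image']; cv2.imwrite('pics/s2f.png',s);cv2.imwrite('pics/t2f.png',t)
p=manip.state()['tool_pos'];im=np.zeros((600,800,3),np.uint8)
for i,(c,f) in enumerate((('side',s),('top',t))):
    u,v=proj(c,p-[0,0,.05])[0].astype(int); x0=min(max(u-65,0),510);y0=min(max(v-97,0),285); print(c,u,v,x0,y0)
    im[:585,i*400:i*400+390]=cv2.resize(f[y0:y0+195,x0:x0+130],None,fx=3,fy=3,interpolation=cv2.INTER_CUBIC)
cv2.imwrite('pics/v2.png',im)"
```

```text
t 4.4 pos [0.5513 0.2529 0.2798] F [-0.6 -0.1 -0.7] g 17.5 58.70227932929993
turn deg [-0.04  0.    0.  ] then shift mm [ 0.1 -1.5 -0.2] | shift first mm [ 0.1 -1.5 -0.2]
side 273 288 208 191
top 139 269 74 172
```

View pics/v2.png

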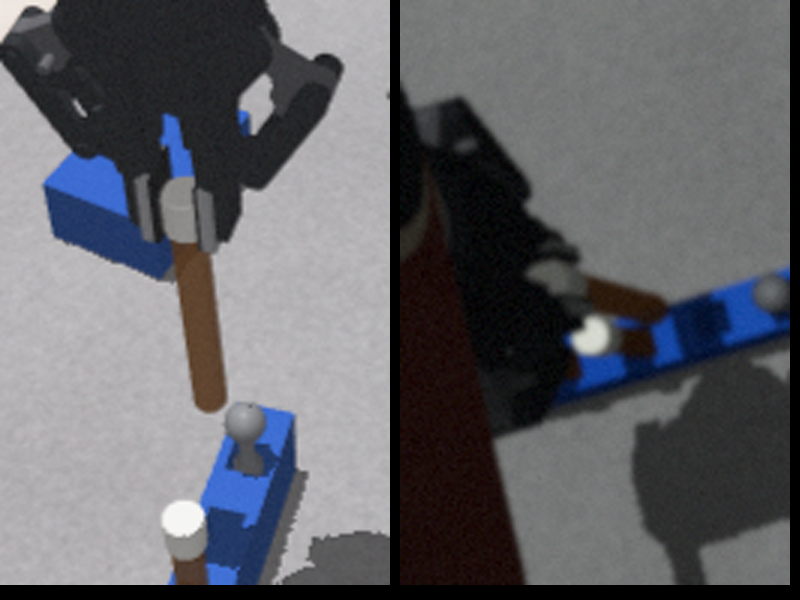

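In the side panel the cap is squarely between the pads at (182,210), and the tube hangs down to its foot at (210,405). In the top panel the foot is at about (655,312). I'll check the tilt of the tube in the hand.

```bash
python3 -c "
from h import *
p=np.array([.5513,.2529,.2798])
for off in (.121,.127): 
  for c in('side','top'): print(off,c,proj(c,[p-[0,0,off],p+[0,0,0.015]]).round(1).tolist())
# measured foot point (bottom rim centre): side(278,325.5) top(158.5,275.5)
obs=[(('side',208+209/3,191+403/3),0),(('top',74+(653-400)/3,172+310/3),0)]
x,r=fit(obs,lambda q,m:q,p-[0,0,.12]);print('foot',x,r, 'off',Rst.inv().apply(x-p)*1e3)
"
```

```text
0.121 side [[276.4, 322.1], [268.8, 251.7]]
0.121 top [[156.6, 273.0], [119.9, 265.2]]
0.127 side [[276.7, 324.8], [268.8, 251.7]]
0.127 top [[157.9, 273.3], [119.9, 265.2]]
foot [0.5490179  0.25262051 0.15248083] [[ 0.51296631  0.10335834]
 [-0.21693924 -0.52040426]] off [  0.3500561   -2.27234401 127.31917084]
```

```bash
python3 -c "
from h import *
print('target above',rack(.018,.202),rack(.018,.290))
go(rack(.018,.290),Rrk)"
```

```text
target above [ 0.52505433 -0.1598567   0.21013328] [ 0.48899403 -0.13464451  0.28634352]
t 4.5 pos [0.5508 0.2528 0.2782] F [-0.4 -0.2 -0.3] g 17.0 58.70215058326721
turn deg [-28.17 -13.18  49.54] then shift mm [-352.9  152.5   78.6] | shift first mm [-356.1 -164.6   -7.6]
```

{"method": "servo_tool", "body": {"moves": [[[-25, -12, -1, 0, 0, 0, 12], [-51, -23.5, -1, 0, 0, 0, 12], [-51, -23.5, -1, 0, 0, 0, 12], [-51, -23.5, -1, 0, 0, 0, 12], [-51, -23.5, -1, 0, 0, 0, 12], [-51, -23.5, -1, 0, 0, 0, 12], [-51, -23.5, -1, 0, 0, 0, 12], [-25, -11.5, -1, 0, 0, 0, 12], [0, 0, 0, -4.69, -2.2, 8.25, 12], [0, 0, 0, -4.69, -2.2, 8.25, 12], [0, 0, 0, -4.69, -2.2, 8.25, 12], [0, 0, 0, -4.69, -2.2, 8.25, 12]]]}}

```text
time: 6.0
tool_pos: [0.4892, -0.1342, 0.2864]
tool_rot: [0.157, 0.796, 0.579, 0.083]
contact_force: [-0.3, -0.3, -0.6]
gripper_width: 0.203
grasp_force: 58.6
```

{"method": "servo_tool", "body": {"moves": [[[0, 0, 0, -4.69, -2.2, 8.25, 12], [0, 0, 0, -4.69, -2.2, 8.25, 12], [0, 0, 0, 0, 0, 0, 12], [0, 0, 0, 0, 0, 0, 12]]]}}

```text
time: 6.5
tool_pos: [0.4898, -0.1342, 0.2876]
tool_rot: [0.229, 0.856, 0.447, 0.12]
contact_force: [-0.4, -0.4, -0.8]
gripper_width: 0.202
grasp_force: 58.7
```

```bash
python3 -c "
from h import *
go(rack(.018,.192),Rrk)"
```

```text
t 6.5 pos [ 0.4898 -0.1342  0.2876] F [-0.4 -0.4 -0.8] g 17.3 58.73961567878723
turn deg [-0.03 -0.12  0.1 ] then shift mm [-0.8 -0.9 98.9] | shift first mm [-1.  -0.9 98.9]
```

{"method": "servo_tool", "body": {"moves": [[[-1, 0.5, 33, 0, 0, 0, 12], [0, 0, 33, 0, 0, 0, 12], [0, 0, 32, 0, 0, 0, 12], [0, 0, 0, 0, 0, 0, 12], [0, 0, 0, 0, 0, 0, 12]]]}}

```text
time: 7.12
tool_pos: [0.5305, -0.1636, 0.2048]
tool_rot: [0.23, 0.856, 0.446, 0.121]
contact_force: [0.7, 0.1, 1.2]
gripper_width: 0.204
grasp_force: 58.8
```

```bash
cat > look.py <<'E'
from h import *
from plant import manip
import sys
n,y,h,o=sys.argv[1],float(sys.argv[2]),float(sys.argv[3]),float(sys.argv[4])
go(rack(y,h),Rrk)
im=np.zeros((600,800,3),np.uint8); q=manip.state()
foot=q['tool_pos']+rq(q['tool_rot']).apply([0,0,o])
for i,c in enumerate(('side','top')):
    f=manip.grab_frame(c)['image']; cv2.imwrite(f'pics/{n}_{c}.png',f)
    u,v=proj(c,rack(y,.06))[0].astype(int); x0=u-40;y0=v-55; print(c,x0,y0,'pred foot',((proj(c,foot)[0]-[x0,y0])*5+[400*i,0]).round(),'mouth',((proj(c,rack(y,.05))[0]-[x0,y0])*5+[400*i,0]).round())
    im[:550,i*400:i*400+395]=cv2.resize(f[y0:y0+110,x0:x0+79],None,fx=5,fy=5,interpolation=cv2.INTER_CUBIC)
cv2.imwrite(f'pics/{n}.png',im)
E
python3 look.py v3 .018 .192 .127
```

```text
t 7.12 pos [ 0.5305 -0.1636  0.2048] F [0.7 0.1 1.2] g 17.4 58.76115024089813
turn deg [ 0.13 -0.12 -0.02] then shift mm [ 0.  -3.1  2.1] | shift first mm [ 0.  -3.1  2.1]
side 349 131 pred foot [202. 265.] mouth [192. 289.]
top 407 195 pred foot [604. 278.] mouth [602. 270.]
```

View pics/v3.png

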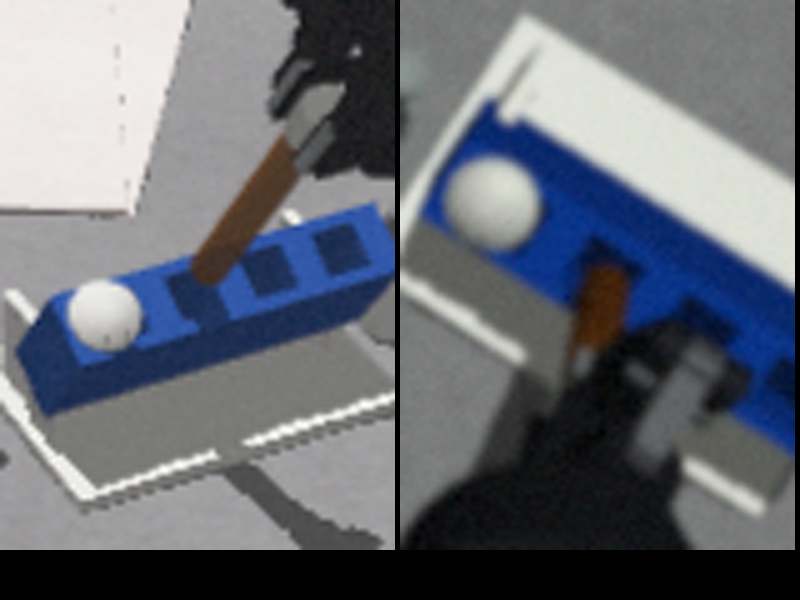

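The foot hangs just above the second pocket: side (204,272) against a mouth at about (196,296), top (608,265). It sits about 3 mm too far towards block +x, so I'll correct that and start inserting.

{"method": "servo_tool", "body": {"moves": [[[0, -2.6, 0, 0, 0, 0, 12], [0, 0, 6, 0, 0, 0, 12], [0, 0, 8, 0, 0, 0, 12], [0, 0, 8, 0, 0, 0, 12], [0, 0, 8, 0, 0, 0, 12], [0, 0, 0, 0, 0, 0, 12]]]}}

```text
time: 7.98
tool_pos: [0.5403, -0.1706, 0.1752]
tool_rot: [0.229, 0.857, 0.446, 0.12]
contact_force: [0.5, 0.2, -1.5]
gripper_width: 0.2
grasp_force: 58.7
```

```bash
python3 -c "
from h import *
go(rack(.018,.129),Rrk)"
```

```text
t 7.97 pos [ 0.5403 -0.1706  0.1752] F [ 0.5  0.2 -1.5] g 17.1 58.717206716537476
turn deg [-0.01 -0.09 -0.02] then shift mm [ 0.   1.3 33.4] | shift first mm [-0.   1.3 33.4]
```

{"method": "servo_tool", "body": {"moves": [[[0, 0.5, 8, 0, 0, 0, 12], [0, 0, 8, 0, 0, 0, 12], [0, 0, 8, 0, 0, 0, 12], [0, 0, 7, 0, 0, 0, 12], [0, 0, 2, 0, 0, 0, 12], [0, 0, 0, 0, 0, 0, 12], [0, 0, 0, 0, 0, 0, 12]]]}}

```text
time: 8.85
tool_pos: [0.5547, -0.1803, 0.1485]
tool_rot: [0.23, 0.856, 0.446, 0.121]
contact_force: [-0.1, -0.6, -0.1]
gripper_width: 0.201
grasp_force: 58.7
```

```bash
python3 -c "
from h import *
go(rack(.018,.127),Rrk)"
```

```text
t 8.85 pos [ 0.5547 -0.1803  0.1485] F [-0.1 -0.6 -0.1] g 17.2 58.71744096279144
turn deg [ 0.12 -0.12 -0.02] then shift mm [-0.2 -0.3  3.7] | shift first mm [-0.3 -0.4  3.7]
```

{"method": "servo_tool", "body": {"moves": [[[0, 0, 3, 0, 0, 0, 12], [0, 0, 0, 0, 0, 0, 12], [0, 0, 0, 0, 0, 0, 45], [0, 0, 0, 0, 0, 0, 45], [0, 0, 0, 0, 0, 0, 45], [0, 0, 0, 0, 0, 0, 45], [0, 0, -15, 0, 0, 0, 45], [0, 0, -30, 0, 0, 0, 45], [0, 0, -40, 0, 0, 0, 45], [0, 0, -40, 0, 0, 0, 45], [0, 0, -25, 0, 0, 0, 45], [0, 0, 0, 0, 0, 0, 45]]]}}

```text
time: 10.35
tool_pos: [0.4946, -0.1381, 0.2794]
tool_rot: [0.232, 0.856, 0.446, 0.123]
contact_force: [0.9, 0.5, -1.3]
gripper_width: 0.529
grasp_force: 0.0
```

```bash
python3 look.py v4 .018 .29 .127; python3 -c "
from h import *
a=cv2.imread('pics/v4_side.png')
go(stand(.022,.2),Rst)
print('home cap top', [(c,proj(c,rack(.018,.136)).round(1)) for c in('side','top')])"
```

```text
t 10.35 pos [ 0.4946 -0.1381  0.2794] F [ 0.9  0.5 -1.3] g 45.2 0.0
turn deg [ 0.47 -0.22 -0.04] then shift mm [-0.4 -2.2 -9.3] | shift first mm [-0.3 -2.1 -9.3]
side 349 131 pred foot [275. 168.] mouth [192. 289.]
top 407 195 pred foot [586. 370.] mouth [602. 270.]
t 10.45 pos [ 0.4938 -0.1381  0.2752] F [-0.1 -0.2  0.5] g 45.0 0.0
turn deg [ 28.15  13.2  -49.49] then shift mm [404.9 159.9  75.2] | shift first mm [ 380.2 -221.3  -40.5]
home cap top [('side', array([[401.9, 170.1]])), ('top', array([[444.1, 266.9]]))]
```

View pics/v4.png

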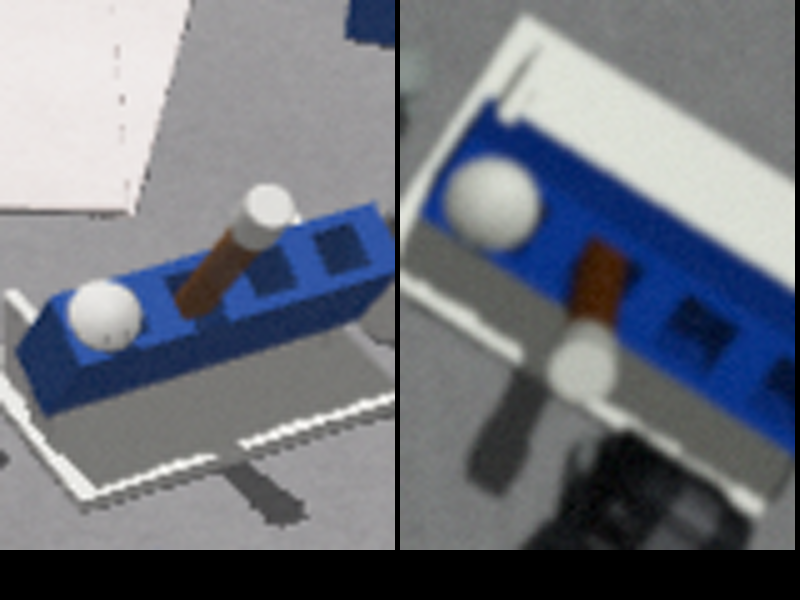

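In the last look the long tube is seated. Its cap top is at side (268,205) and top (582,375), against predictions of (264,195) and (585,360), so it is home with a slight lean. Back to the stand for the middle tube.

{"method": "servo_tool", "body": {"moves": [[[0, 0, -10, 0, 0, 0, 45], [0, 0, 0, 4.69, 2.2, -8.25, 45], [0, 0, 0, 4.69, 2.2, -8.25, 45], [0, 0, 0, 4.69, 2.2, -8.25, 45], [0, 0, 0, 4.69, 2.2, -8.25, 45], [0, 0, 0, 4.69, 2.2, -8.25, 45], [0, 0, 0, 4.69, 2.2, -8.25, 45], [25, 10, 0, 0, 0, 0, 45], [50, 20, 0, 0, 0, 0, 45], [50, 20, 0, 0, 0, 0, 45], [50, 20, 0, 0, 0, 0, 45], [50, 20, 0, 0, 0, 0, 45]]]}}

```text
time: 11.95
tool_pos: [0.5152, 0.1072, 0.2832]
tool_rot: [-0.0, 0.604, 0.797, -0.001]
contact_force: [0.6, -0.9, -0.3]
gripper_width: 0.529
grasp_force: 0.0
```

```bash
python3 -c "
from h import *
go(stand(.022,.2),Rst)"
```

```text
t 11.95 pos [0.5152 0.1072 0.2832] F [ 0.6 -0.9 -0.3] g 45.1 0.0
turn deg [-0.08 -0.01 -0.01] then shift mm [174.6  72.7  83.2] | shift first mm [174.6  72.8  83.2]
```

{"method": "servo_tool", "body": {"moves": [[[45, 19, 0, 0, 0, 0, 45], [45, 19, 0, 0, 0, 0, 45], [45, 19, 10, 0, 0, 0, 45], [40, 15.5, 35, 0, 0, 0, 45], [0, 0, 40, 0, 0, 0, 45], [0, 0, 0, 0, 0, 0, 45], [0, 0, 0, 0, 0, 0, 45]]]}}

```text
time: 12.82
tool_pos: [0.5383, 0.2935, 0.2001]
tool_rot: [0.0, 0.604, 0.797, 0.0]
contact_force: [0.2, -0.3, 0.8]
gripper_width: 0.528
grasp_force: 0.0
```

```bash
python3 -c "
from h import *
go(stand(.022,.105),Rst)"
```

```text
t 12.82 pos [0.5383 0.2935 0.2001] F [ 0.2 -0.3  0.8] g 45.1 0.0
turn deg [ 0.05  0.   -0.03] then shift mm [ 1.5 -0.  95.1] | shift first mm [ 1.5 -0.1 95.1]
```

{"method": "servo_tool", "body": {"moves": [[[1.5, 0, 25, 0, 0, 0, 45], [0, 0, 30, 0, 0, 0, 45], [0, 0, 30, 0, 0, 0, 45], [0, 0, 10, 0, 0, 0, 45], [0, 0, 0, 0, 0, 0, 45], [0, 0, 0, 0, 0, 0, 12], [0, 0, 0, 0, 0, 0, 12], [0, 0, 0, 0, 0, 0, 12], [0, 0, 0, 0, 0, 0, 12], [0, 0, 0, 0, 0, 0, 12]]]}}

```text
time: 14.08
tool_pos: [0.5385, 0.2957, 0.1064]
tool_rot: [0.001, 0.604, 0.797, 0.001]
contact_force: [-0.7, 0.3, 6.2]
gripper_width: 0.205
grasp_force: 58.3
```

```bash
python3 -c "
from h import *
go(stand(.022,.28),Rst)"
```

```text
t 14.07 pos [0.5385 0.2957 0.1064] F [-0.7  0.3  6.2] g 17.5 58.3360880613327
turn deg [ 0.19 -0.02  0.01] then shift mm [  -0.5   -0.8 -173.6] | shift first mm [  -0.5   -0.2 -173.6]
```

{"method": "servo_tool", "body": {"moves": [[[0, 0, -15, 0, 0, 0, 12], [0, 0, -25, 0, 0, 0, 12], [0, 0, -30, 0, 0, 0, 12], [0, 0, -40, 0, 0, 0, 12], [0, 0, -40, 0, 0, 0, 12], [0, 0, -20, 0, 0, 0, 12], [0, 0, 0, 0, 0, 0, 12]]]}}

```text
time: 14.95
tool_pos: [0.5379, 0.2954, 0.276]
tool_rot: [0.001, 0.604, 0.797, 0.001]
contact_force: [0.2, 0.3, -0.2]
gripper_width: 0.208
grasp_force: 58.6
```

```bash
cat > meas.py <<'E'
# amber tube in hand: fit foot tip from amber pixels near the predicted axis, both views
from h import *
from plant import manip
import sys
o=float(sys.argv[1]);tgt=eval(sys.argv[2]);rot=eval(sys.argv[3])
go(tgt,rot); s=manip.state();p=s['tool_pos'];r=rq(s['tool_rot']);obs=[]
ax=[p+r.apply([0,0,k]) for k in (o-.04,o)]
for c in('side','top'):
    f=manip.grab_frame(c)['image'].astype(int); a,b=proj(c,ax); d=(b-a)/np.linalg.norm(b-a);n=np.array([-d[1],d[0]])
    v,u=np.nonzero((f[...,2]>1.6*f[...,0])&(f[...,2]>40)); q=np.c_[u,v]-b
    k=(abs(q@d)<np.linalg.norm(b-a))&(abs(q@n)<12); q=q[k]
    if len(q)<15: print(c,'hidden',len(q)); continue
    l=np.polyfit(q@d,q@n,1); print(c,'n',len(q),'lateral px at foot',round(l[1],2),'tilt',round(l[0],3),'end px',round(np.percentile(q@d,97),1),'mm/px',round(np.linalg.norm(np.array(CAM[c][3])-ax[1])/500*1e3,2))
    ex,ey=(proj(c,ax[1]+r.apply([1e-3,0,0]))-b)[0]@n,(proj(c,ax[1]+r.apply([0,1e-3,0]))-b)[0]@n
    obs.append((ex,ey,l[1]))
obs=np.array(obs);print('rows ex ey lat',obs.round(2).tolist())
if len(obs)==2: print('foot off tool x,y mm',np.linalg.solve(obs[:,:2],obs[:,2]).round(1))
E
python3 meas.py .1004 'rack(-.018,.29)' Rrk
```

```text
t 14.95 pos [0.5379 0.2954 0.276 ] F [ 0.2  0.3 -0.2] g 17.7 58.60860586166382
turn deg [-27.83 -13.36  49.48] then shift mm [-416.5  183.9   94.2] | shift first mm [-423.5 -191.6  -11.2]
side n 229 lateral px at foot 0.46 tilt 0.005 end px 1.4 mm/px 1.33
top n 83 lateral px at foot -0.22 tilt -0.09 end px 3.2 mm/px 1.59
rows ex ey lat [[0.34, 0.7, 0.46], [0.28, -0.63, -0.22]]
foot off tool x,y mm [0.3 0.5]
```

{"method": "servo_tool", "body": {"moves": [[[-27, -11.6, -1.2, 0, 0, 0, 12], [-47, -21, -1.2, 0, 0, 0, 12], [-50, -23, -1.2, 0, 0, 0, 12], [-50, -23, -1.2, 0, 0, 0, 12], [-50, -23, -1.2, 0, 0, 0, 12], [-50, -23, -1.2, 0, 0, 0, 12], [-50, -23, -1.2, 0, 0, 0, 12], [-50, -23, -1.2, 0, 0, 0, 12], [-50, -21, -1.2, 0, 0, 0, 12], [0, 0, 0, -4.64, -2.23, 8.25, 12], [0, 0, 0, -4.64, -2.23, 8.25, 12], [0, 0, 0, -4.64, -2.23, 8.25, 12]]]}}

```text
time: 16.55
tool_pos: [0.467, -0.165, 0.2819]
tool_rot: [0.118, 0.756, 0.64, 0.061]
contact_force: [0.5, -0.1, -0.4]
gripper_width: 0.204
grasp_force: 58.7
```

{"method": "servo_tool", "body": {"moves": [[[0, 0, 0, -4.64, -2.23, 8.25, 12], [0, 0, 0, -4.64, -2.23, 8.25, 12], [0, 0, 0, -4.64, -2.23, 8.25, 12], [0, 0, 0, 0, 0, 0, 12], [0, 0, 0, 0, 0, 0, 12]]]}}

```text
time: 17.18
tool_pos: [0.4677, -0.1648, 0.2836]
tool_rot: [0.228, 0.857, 0.448, 0.117]
contact_force: [-0.2, -0.2, -0.6]
gripper_width: 0.205
grasp_force: 58.7
```

```bash
python3 -c "
from h import *
go(rack(-.018,.165),Rrk)"
```

```text
t 17.18 pos [ 0.4677 -0.1648  0.2836] F [-0.2 -0.2 -0.6] g 17.5 58.65204155445099
turn deg [-0.26  0.15  0.19] then shift mm [  0.9   1.5 122.7] | shift first mm [  1.2   2.  122.7]
```

{"method": "servo_tool", "body": {"moves": [[[0.9, 1.2, 40, 0, 0, 0.2, 12], [0, 0, 40, 0, 0, 0, 12], [0, 0, 30, 0, 0, 0, 12], [0, 0, 12, 0, 0, 0, 12], [0, 0, 0, 0, 0, 0, 12], [0, 0, 0, 0, 0, 0, 12]]]}}

```text
time: 17.92
tool_pos: [0.5195, -0.2002, 0.1814]
tool_rot: [0.23, 0.857, 0.445, 0.119]
contact_force: [-0.5, 0.1, 1.0]
gripper_width: 0.209
grasp_force: 58.7
```

```bash
python3 meas.py .1004 'rack(-.018,.165)' Rrk
```

```text
t 17.93 pos [ 0.5195 -0.2002  0.1814] F [-0.5  0.1  1. ] g 17.8 58.68002235889435
turn deg [ 0.03  0.13 -0.13] then shift mm [ 0.2 -1.7  2.8] | shift first mm [ 0.2 -1.7  2.8]
side n 78 lateral px at foot 3.29 tilt 0.404 end px 10.5 mm/px 2.13
top n 88 lateral px at foot 0.29 tilt 0.078 end px 2.5 mm/px 1.7
rows ex ey lat [[0.25, 0.41, 3.29], [-0.56, 0.33, 0.29]]
foot off tool x,y mm [3.1 6.1]
```

{"method": "servo_tool", "body": {"moves": [[[0.2, -1.3, 0, 0, 0, 0, 12], [0, 0, 6, 0, 0, 0, 12], [0, 0, 8, 0, 0, 0, 12], [0, 0, 8, 0, 0, 0, 12], [0, 0, 8, 0, 0, 0, 12], [0, 0, 0, 0, 0, 0, 12]]]}}

```text
time: 18.77
tool_pos: [0.5301, -0.2077, 0.1517]
tool_rot: [0.228, 0.858, 0.445, 0.118]
contact_force: [-0.5, -0.6, -0.2]
gripper_width: 0.207
grasp_force: 58.7
```

```bash
python3 -c "
from h import *
go(rack(-.018,.1004),Rrk)"
```

```text
t 18.77 pos [ 0.5301 -0.2077  0.1517] F [-0.5 -0.6 -0.2] g 17.7 58.679757714271545
turn deg [-0.21  0.17 -0.14] then shift mm [ 0.3  2.  35.2] | shift first mm [ 0.4  2.1 35.2]
```

No contact, and the foot is about 15 mm inside. Continuing home, then release and retract.

{"method": "servo_tool", "body": {"moves": [[[0.3, 1, 8, 0, 0, 0, 12], [0, 0, 8, 0, 0, 0, 12], [0, 0, 8, 0, 0, 0, 12], [0, 0, 7, 0, 0, 0, 12], [0, 0, 3, 0, 0, 0, 12], [0, 0, 0, 0, 0, 0, 12], [0, 0, 0, 0, 0, 0, 12]]]}}

```text
time: 19.65
tool_pos: [0.5452, -0.2178, 0.1243]
tool_rot: [0.229, 0.857, 0.445, 0.119]
contact_force: [0.3, 0.3, 0.1]
gripper_width: 0.206
grasp_force: 58.7
```

```bash
python3 -c "
from h import *
go(rack(-.018,.1004),Rrk)"
```

```text
t 19.65 pos [ 0.5452 -0.2178  0.1243] F [0.3 0.3 0.1] g 17.6 58.67983818054199
turn deg [-0.06  0.15 -0.14] then shift mm [-0.1 -0.2  2.4] | shift first mm [-0.1 -0.2  2.4]
```

{"method": "servo_tool", "body": {"moves": [[[0, 0, 2, 0, 0, 0, 12], [0, 0, 0, 0, 0, 0, 12], [0, 0, 0, 0, 0, 0, 45], [0, 0, 0, 0, 0, 0, 45], [0, 0, 0, 0, 0, 0, 45], [0, 0, 0, 0, 0, 0, 45], [0, 0, -15, 0, 0, 0, 45], [0, 0, -30, 0, 0, 0, 45], [0, 0, -45, 0, 0, 0, 45], [0, 0, -45, 0, 0, 0, 45], [0, 0, -45, 0, 0, 0, 45], [0, 0, 0, 0, 0, 0, 45]]]}}

```text
time: 21.15
tool_pos: [0.4736, -0.1666, 0.284]
tool_rot: [0.233, 0.856, 0.445, 0.121]
contact_force: [0.1, -1.1, 0.4]
gripper_width: 0.529
grasp_force: 0.0
```

```bash
cat > caps.py <<'E'
# compare white caps/home prediction by centroid of bright pixels in both views
from h import *
from plant import manip
import sys
for c in('side','top'):
    f=manip.grab_frame(c)['image']; cv2.imwrite(f'pics/{sys.argv[1]}_{c}.png',f)
    for L,y in ((.136,.018),(.118,-.018),(.1,-.054)):
        u,v=proj(c,rack(y,L-.004))[0]; x0,y0=int(u)-10,int(v)-10; w=f[y0:y0+21,x0:x0+21].min(2); hs=cv2.cvtColor(f[y0:y0+21,x0:x0+21],cv2.COLOR_BGR2HSV)
        m=(w>165 if c=='side' else w>140)&(hs[...,1]<40); vv,uu=np.nonzero(m); print(c,L,'n',m.sum(),'obs-pred px',(np.array([uu.mean()+x0,vv.mean()+y0])-[u,v]).round(1) if m.any() else None)
E
python3 caps.py v5; python3 -c "
from h import *
go(stand(.066,.2),Rst)"
```

```text
side 0.136 n 75 obs-pred px [1.9 0.5]
side 0.118 n 104 obs-pred px [-1.8  0.8]
side 0.1 n 42 obs-pred px [-8.  1.]
top 0.136 n 135 obs-pred px [-1.   2.6]
top 0.118 n 148 obs-pred px [-1.3  4.1]
top 0.1 n 3 obs-pred px [-10.    8.9]
t 21.25 pos [ 0.4726 -0.1665  0.2785] F [-0.6 -0.8  0.5] g 44.8 0.0
turn deg [ 27.91  13.34 -49.68] then shift mm [470.4 188.   78.5] | shift first mm [ 442.7 -252.6  -55.3]
```

{"method": "servo_tool", "body": {"moves": [[[0, 0, -10, 0, 0, 0, 45], [0, 0, 0, 4.65, 2.22, -8.28, 45], [0, 0, 0, 4.65, 2.22, -8.28, 45], [0, 0, 0, 4.65, 2.22, -8.28, 45], [0, 0, 0, 4.65, 2.22, -8.28, 45], [0, 0, 0, 4.65, 2.22, -8.28, 45], [0, 0, 0, 4.65, 2.22, -8.28, 45], [25, 10, 0, 0, 0, 0, 45], [50, 20, 0, 0, 0, 0, 45], [50, 20, 0, 0, 0, 0, 45], [50, 20, 0, 0, 0, 0, 45], [50, 20, 0, 0, 0, 0, 45]]]}}

```text
time: 22.75
tool_pos: [0.4939, 0.0789, 0.2858]
tool_rot: [-0.001, 0.604, 0.797, -0.001]
contact_force: [0.8, 0.6, -0.2]
gripper_width: 0.526
grasp_force: 0.0
```

```bash
python3 -c "
from h import *
go(stand(.066,.2),Rst)"
```

```text
t 22.75 pos [0.4939 0.0789 0.2858] F [ 0.8  0.6 -0.2] g 44.9 0.0
turn deg [-0.15 -0.02 -0.03] then shift mm [240.  100.9  85.8] | shift first mm [240.1 101.   85.6]
```

{"method": "servo_tool", "body": {"moves": [[[48, 20, 0, 0, 0, 0, 45], [48, 20, 0, 0, 0, 0, 45], [48, 20, 0, 0, 0, 0, 45], [48, 20, 10, 0, 0, 0, 45], [48, 21, 35, 0, 0, 0, 45], [0, 0, 40, 0, 0, 0, 45], [0, 0, 0, 0, 0, 0, 45], [0, 0, 0, 0, 0, 0, 45]]]}}

```text
time: 23.75
tool_pos: [0.5268, 0.335, 0.203]
tool_rot: [-0.0, 0.604, 0.797, -0.0]
contact_force: [0.8, 0.5, 0.5]
gripper_width: 0.532
grasp_force: 0.0
```

```bash
python3 -c "
from h import *
go(stand(.066,.087),Rst)"
```

```text
t 23.75 pos [0.5268 0.335  0.203 ] F [0.8 0.5 0.5] g 45.4 0.0
turn deg [-0.01 -0.   -0.05] then shift mm [  2.5  -0.2 116. ] | shift first mm [  2.4  -0.2 116. ]
```

{"method": "servo_tool", "body": {"moves": [[[2.4, 0, 30, 0, 0, 0, 45], [0, 0, 35, 0, 0, 0, 45], [0, 0, 35, 0, 0, 0, 45], [0, 0, 16, 0, 0, 0, 45], [0, 0, 0, 0, 0, 0, 45], [0, 0, 0, 0, 0, 0, 12], [0, 0, 0, 0, 0, 0, 12], [0, 0, 0, 0, 0, 0, 12], [0, 0, 0, 0, 0, 0, 12], [0, 0, 0, 0, 0, 0, 12]]]}}

```text
time: 25.0
tool_pos: [0.5269, 0.3383, 0.0888]
tool_rot: [0.001, 0.604, 0.797, 0.001]
contact_force: [-0.0, 0.3, 7.6]
gripper_width: 0.205
grasp_force: 58.4
```

{"method": "servo_tool", "body": {"moves": [[[0, 0, 0, 0, 0, 0, 12]]]}}

```text
time: 25.12
tool_pos: [0.5269, 0.3383, 0.0888]
tool_rot: [0.001, 0.604, 0.797, 0.001]
contact_force: [-1.2, -0.1, 6.8]
gripper_width: 0.206
grasp_force: 58.4
```

{"method": "servo_tool", "body": {"moves": [[[0, 0, -15, 0, 0, 0, 12], [0, 0, -25, 0, 0, 0, 12], [0, 0, -30, 0, 0, 0, 12], [0, 0, -40, 0, 0, 0, 12], [0, 0, -50, 0, 0, 0, 12], [0, 0, -30, 0, 0, 0, 12], [0, 0, 0, 0, 0, 0, 12]]]}}

```text
time: 26.0
tool_pos: [0.527, 0.3383, 0.281]
tool_rot: [0.002, 0.604, 0.797, 0.003]
contact_force: [0.1, -0.1, 0.6]
gripper_width: 0.208
grasp_force: 58.6
```

```bash
python3 meas.py .083 'rack(-.054,.29)' Rrk
```

```text
t 26.0 pos [0.527  0.3383 0.281 ] F [ 0.1 -0.1  0.6] g 17.8 58.63804757595062
turn deg [-27.66 -13.51  49.42] then shift mm [-481.4  210.4  115.3] | shift first mm [-490.6 -220.5   -7.6]
side n 263 lateral px at foot 0.02 tilt -0.007 end px 1.6 mm/px 1.25
top n 106 lateral px at foot 0.94 tilt 0.03 end px 3.9 mm/px 1.58
rows ex ey lat [[0.4, 0.74, 0.02], [0.25, -0.66, 0.94]]
foot off tool x,y mm [ 1.6 -0.8]
```

{"method": "servo_tool", "body": {"moves": [[[-25, -11.5, -1, 0, 0, 0, 12], [-49, -22, -1, 0, 0, 0, 12], [-52, -23.4, -1, 0, 0, 0, 12], [-52, -23.4, -1, 0, 0, 0, 12], [-52, -23.4, -1, 0, 0, 0, 12], [-52, -23.4, -1, 0, 0, 0, 12], [-52, -23.4, -1, 0, 0, 0, 12], [-52, -23.4, -1, 0, 0, 0, 12], [-52, -23.4, 0, 0, 0, 0, 12], [-52, -23.4, 0, 0, 0, 0, 12], [0, 0, 0, -4.63, -2.24, 8.24, 12], [0, 0, 0, -4.63, -2.24, 8.24, 12]]]}}

```text
time: 27.6
tool_pos: [0.4451, -0.1945, 0.2814]
tool_rot: [0.078, 0.712, 0.697, 0.041]
contact_force: [0.6, 0.1, -1.1]
gripper_width: 0.201
grasp_force: 58.7
```

{"method": "servo_tool", "body": {"moves": [[[0, 0, 0, -4.63, -2.24, 8.24, 12], [0, 0, 0, -4.63, -2.24, 8.24, 12], [0, 0, 0, -4.63, -2.24, 8.24, 12], [0, 0, 0, -4.63, -2.24, 8.24, 12], [0, 0, 0, 0, 0, 0, 12], [0, 0, 0, 0, 0, 0, 12]]]}}

```text
time: 28.35
tool_pos: [0.4458, -0.1937, 0.2832]
tool_rot: [0.228, 0.856, 0.448, 0.116]
contact_force: [-0.6, -0.1, -0.3]
gripper_width: 0.208
grasp_force: 58.7
```

```bash
python3 -c "
from h import *
go(rack(-.054,.148),Rrk)"
```

```text
t 28.35 pos [ 0.4458 -0.1937  0.2832] F [-0.6 -0.1 -0.3] g 17.8 58.676358461380005
turn deg [-0.3   0.22  0.26] then shift mm [  1.2   2.9 140. ] | shift first mm [  1.7   3.6 140. ]
```

{"method": "servo_tool", "body": {"moves": [[[1, 2.2, 45, 0, 0, 0.2, 12], [0, 0, 45, 0, 0, 0, 12], [0, 0, 35, 0, 0, 0, 12], [0, 0, 15, 0, 0, 0, 12], [0, 0, 0, 0, 0, 0, 12], [0, 0, 0, 0, 0, 0, 12], [0, 0, 0, 0, 0, 0, 12]]]}}

```text
time: 29.22
tool_pos: [0.5054, -0.2348, 0.1655]
tool_rot: [0.23, 0.857, 0.445, 0.118]
contact_force: [-0.5, 0.2, -0.0]
gripper_width: 0.205
grasp_force: 58.7
```

```bash
python3 meas.py .083 'rack(-.054,.148)' Rrk
```

```text
t 29.23 pos [ 0.5054 -0.2348  0.1655] F [-0.5  0.2 -0. ] g 17.5 58.71031165122986
turn deg [-0.02  0.23 -0.05] then shift mm [ 0.7 -0.9  1.9] | shift first mm [ 0.7 -0.9  1.9]
side n 71 lateral px at foot 2.42 tilt 0.334 end px 11.1 mm/px 2.17
top n 69 lateral px at foot 0.67 tilt 0.328 end px 1.9 mm/px 1.71
rows ex ey lat [[0.23, 0.42, 2.42], [-0.53, 0.39, 0.67]]
foot off tool x,y mm [2.2 4.6]
```

{"method": "servo_tool", "body": {"moves": [[[0, -0.6, 0, 0, 0, 0, 12], [0, 0, 6, 0, 0, 0, 12], [0, 0, 8, 0, 0, 0, 12], [0, 0, 8, 0, 0, 0, 12], [0, 0, 8, 0, 0, 0, 12], [0, 0, 0, 0, 0, 0, 12]]]}}

```text
time: 30.08
tool_pos: [0.5165, -0.2429, 0.1365]
tool_rot: [0.229, 0.858, 0.446, 0.117]
contact_force: [-0.6, -0.8, -0.9]
gripper_width: 0.209
grasp_force: 58.7
```

```bash
python3 -c "
from h import *
go(rack(-.054,.083),Rrk)"
```

```text
t 30.07 pos [ 0.5165 -0.2429  0.1365] F [-0.6 -0.8 -0.9] g 17.9 58.70985925197601
turn deg [-0.24  0.25 -0.07] then shift mm [ 0.9  1.7 34.9] | shift first mm [ 1.1  1.8 34.9]
```

{"method": "servo_tool", "body": {"moves": [[[0.3, 1, 8, 0, 0, 0, 12], [0, 0, 8, 0, 0, 0, 12], [0, 0, 8, 0, 0, 0, 12], [0, 0, 7, 0, 0, 0, 12], [0, 0, 3, 0, 0, 0, 12], [0, 0, 0, 0, 0, 0, 12], [0, 0, 0, 0, 0, 0, 12]]]}}

```text
time: 30.95
tool_pos: [0.5315, -0.253, 0.109]
tool_rot: [0.23, 0.857, 0.445, 0.118]
contact_force: [-0.2, -0.1, -0.0]
gripper_width: 0.204
grasp_force: 58.7
```

```bash
python3 -c "
from h import *
go(rack(-.054,.083),Rrk)"
```

```text
t 30.95 pos [ 0.5315 -0.253   0.109 ] F [-0.2 -0.1 -0. ] g 17.4 58.71010780334473
turn deg [-0.11  0.23 -0.06] then shift mm [ 0.7 -0.3  2.1] | shift first mm [ 0.7 -0.3  2.1]
```

{"method": "servo_tool", "body": {"moves": [[[0, 0, 2, 0, 0, 0, 12], [0, 0, 0, 0, 0, 0, 12], [0, 0, 0, 0, 0, 0, 45], [0, 0, 0, 0, 0, 0, 45], [0, 0, 0, 0, 0, 0, 45], [0, 0, 0, 0, 0, 0, 45], [0, 0, -15, 0, 0, 0, 45], [0, 0, -30, 0, 0, 0, 45], [0, 0, -45, 0, 0, 0, 45], [0, 0, -45, 0, 0, 0, 45], [0, 0, -55, 0, 0, 0, 45], [0, 0, 0, 0, 0, 0, 45]]]}}

```text
time: 32.45
tool_pos: [0.4562, -0.1991, 0.2788]
tool_rot: [0.234, 0.856, 0.445, 0.12]
contact_force: [0.8, 0.7, 0.4]
gripper_width: 0.528
grasp_force: 0.0
```

```bash
python3 look.py v6 -.018 .29 .1; python3 -c "
from h import *
im=np.zeros((600,800,3),np.uint8)
for i,c in enumerate(('side','top')):
    f=cv2.imread(f'pics/v6_{c}.png');u,v=proj(c,rack(-.018,.07))[0].astype(int);x0,y0=u-50,v-60;print(c,x0,y0)
    for L,y in ((.136,.018),(.118,-.018),(.1,-.054)): print(((proj(c,rack(y,L))[0]-[x0,y0])*4+[400*i,0]).round())
    k=f[y0:y0+130,x0:x0+99];im[:k.shape[0]*4,i*400:i*400+k.shape[1]*4]=cv2.resize(k,None,fx=4,fy=4,interpolation=cv2.INTER_CUBIC)
cv2.imwrite('pics/v7.png',im)"
```

```text
t 32.45 pos [ 0.4562 -0.1991  0.2788] F [0.8 0.7 0.4] g 45.1 0.0
turn deg [ 0.54  0.18 -0.07] then shift mm [ 35.6  -5.  -11.6] | shift first mm [ 35.5  -4.9 -11.7]
side 363 127 pred foot [390. 105.] mouth [196. 288.]
top 425 208 pred foot [717. 473.] mouth [606. 266.]
side 355 120
[187. 200.]
[237. 199.]
[284. 198.]
top 415 205
[516. 248.]
[600. 284.]
[681. 319.]
```

View pics/v7.png

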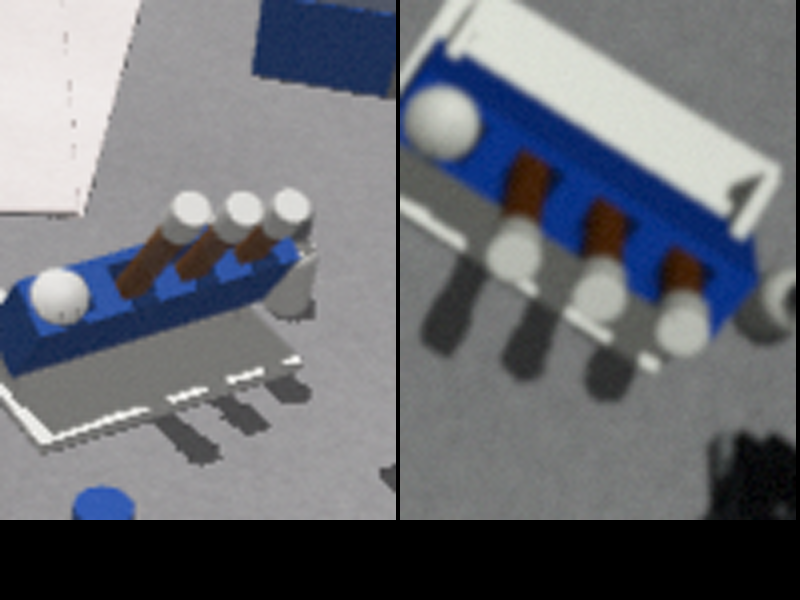

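All three tubes stand in the pockets in order (long, middle, short from the plugged end). Cap tops in the side panel are at (192,208), (243,209) and (291,205), within 2–3 camera pixels of the fully-home prediction. The hand is clear, so I'm handing in.

```bash
python3 -c "
from plant import manip
print(manip.job_done())"
```

```text
the job is handed in; nothing more can be done
None
```

The long, middle and short tubes are in the first, second and third open pockets from the index post; the last camera check showed all three seated and released, and I handed the job in at about 32 s of 69 s, though no verdict was returned.

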